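# Feed the short torch heads into the fence slot

### The arm

A 7-joint arm with a two-finger parallel gripper is mounted at the origin on a cart in front of the work surface, level with it; the furniture and walls round the work are solid. World frame = base frame: x ahead of the robot, y to its left, z up, the work surface at z = 0. Lengths are in m, angles in degrees, forces in N, time in s.
With the tool pointing down it reaches from about 0.425 to 0.875 m from the base axis. Payload 4.7 kg.
Tool frame: the origin (TCP) lies on the mounting face of the last link; the fingertips stand tcp_to_tips ahead of it and the grasp point (between the pads) lies 164 mm ahead of it (tcp_to_tips is the distance from the TCP to the fingertips, in m); z points along the fingers, y is the line along which they close (so a half turn about z gives the same grasp; the last joint's range is limited). The gripper opens to 87 mm and grips with 3 to 60 N. Pads are 19 mm wide; open, the fingers measure 117 mm over their backs; the gripper's body (75 mm by 190 mm) begins 51 mm behind the grasp point.
Start: joints at [-67.89, 18.392, -4.016, 83.108, 1.295, 78.541, -3.26], TCP at [0.236, 0.606, 0.405] pointing down, gripper open.
Joint ranges: [-163.93, 163.93], [-17.29, 119.83], [-79.2, 71.16], [3.27, 140.29], [-89.18, 269.18], [5.43, 117.66], [-154.24, 154.24]. Speed limits (degrees/s): [147.25, 147.25, 180, 180, 180, 180, 180].

### API

Orientations are given as [roll, pitch, yaw] about the fixed x, y, z axes, in that order (R = Rz(yaw) Ry(pitch) Rx(roll)).
In Python, from cell import get_obs, read_camera, sign_off, tcp_to_tips gives the robot as it stands.
- The arm moves only by the tool drive_tool, never from a script. Its argument "rows" is one flat list of numbers, 7 for each row, row after row: the shift along the tool's x, y, z in m, then the turn, a rotation vector about the tool's x, y, z in rad, then the gripper command: -1 is shut, 1 is fully open, values between are in proportion. In form: [tx, ty, tz, rx, ry, rz, fingers, tx, ty, tz, rx, ry, rz, fingers, ...]. A call has 1 to 5 rows; each row shifts and turns the commanded pose from where the row before left it, along the tool's axes as they then stand; what a row does not reach is not made up. A row lasts 1/8 s, in which the tool goes at most 62.5 mm and 10.7 degrees, less where a joint would pass 70% of its speed; a pose out of reach is approached as far as the arm can. A call is refused whole if a number of a shift passes 0.0625 or a number of a turn 0.188, either way. A call with a gripper value outside its range is refused whole. The fingers move at their own pace and stop on an object; "grip_force" is the grip in N (left out, the last holds). Time passes only in rows, so rows that do not move let the fingers close. It gives the time, the measured TCP pose, the force, the opening and the grip force at its end, in the units of the state.
- get_obs(): the state, without advancing time (a new reading comes with each control period).
- read_camera(name): name is "scene" or "top" or "wrist"; returns a dict with "color" (420x560x3 uint8, blue, green, red), "fov_y" (degrees; the focal length in pixels is half the picture's height over the tangent of half this angle, whatever the lens; pixels are square), "cx", "cy" (the principal point, pixels), "cam_to_world" (4x4, takes a point from camera to world coordinates); the wrist camera has in their place "mount" (4x4, takes a point from camera to tool coordinates, whose origin is the TCP and whose axes are the flange's). Camera axes: x right, y up, looking along -z (the intrinsics and any distortion apply to the point x, -y, -z); pixel columns grow to the right and rows downward; lengths in m; the calibration is good to about 2 mm. A picture is of the moment at which its call begins: read the wrist's pose just before it. There is no depth.
- sign_off(): hands the job in; it is judged then, once.
The state is a dict: "time_s": time; "qpos": joint angles; "joint_velocities": joint speeds; "effort": joint torques, N m; "tool_pos": TCP position; "tool_rot": TCP orientation; "force": force on the tool from outside, world axes, zero at the start; "wrist_torque": the same for the moment, N m; "grip_width": finger opening in m; "grasp_force": force on a finger pad.
Only numpy, scipy, OpenCV 4.12 (cv2) and the standard library are available. Lean on these libraries where they do the work, as an engineer would, in place of code of your own. Each camera call takes 0.05 s, during which the arm holds its last target. There are 200 camera calls.

### The job

Two short and two tall black torch heads stand on the bench round a low aluminium fence. With the fingers push the two short heads along the bench, one after the other (the first wholly inside before the second enters the fence's funnel), through the narrow gate and into the slot, until both stand upright and fully inside behind the gate. Push only, never pinch or lift them, and leave the tall heads, the caliper and the lamp tube where they are.

Things in the scene. Friction and masses are not known exactly. Their poses are not given: they have to be found in the camera images.
- fence: bare aluminium fence screwed to the bench, walls 12 mm high, 11 mm thick, no floor: parts slide on the bench. Origin: middle of the narrow gate, at bench level; z up; the -y axis runs into the slot, whose parallel walls (inner faces x = +-19.5 mm) run from the gate y = 0 to y = -85 mm. A head is fully inside with its centre at y = -17 mm or beyond. Tall heads do not fit
- fence_mouth (a point): middle of the funnel's open mouth, bench level, at y = +48 mm of the fence. Two straight wings flare from the gate at 30 degrees either side of the slot's line to 94 mm inner width here (outer corners x = +-57 mm). The short heads start on this side, in front of or diagonally beside the mouth, at least 6 cm before the gate
- fence_end (a point): middle of the slot's closed end, bench level, y = -85 mm of the fence: inner face of a 16 mm thick end block. Both short heads fit in one behind the other with 17 mm of length to spare. Outside the slot walls are small screwed lugs, 8 mm high
- short_head_a: short torch head: black turned cup standing upright, open at the top, round, 34 mm outer diameter, 34 mm tall, 30 to 65 g, sliding freely on the bench; it can be pushed from any side. Origin: centre of its underside, z axis up (its yaw means nothing)
- short_head_b: short torch head: black turned cup standing upright, open at the top, round, 34 mm outer diameter, 34 mm tall, 30 to 65 g, sliding freely on the bench; it can be pushed from any side. Origin: centre of its underside, z axis up (its yaw means nothing). Same as the other
- tall_head_a: tall torch head: black turned cup, 41 mm diameter, 50 mm tall, standing loose near the fence; a bystander to be left where it is. Origin: centre of its underside
- tall_head_b: tall torch head: black turned cup, 41 mm diameter, 50 mm tall, standing loose near the fence; a bystander to be left where it is. Origin: centre of its underside
- caliper: steel caliper 206 mm long, 73 mm wide, 15 mm thick lying flat near the bench's front edge, a bystander. Origin: middle of its underside
- lamp_tube_1: small black tube 42 mm long, 25 mm thick, lying near the front edge of the bench, a bystander. Origin: middle of its underside
Not all that is in view belongs to the job. Leave any green or white look-alike of the short_head_a alone.

How it is judged:
By the outcome, as a careful person would: the job done as asked, in the order asked, and still so for the second after the job is handed in, with the robot touching nothing.
It also fails if it takes over 59 s, if anything falls off the work surface, if the arm or the gripper's body presses on something with over 40 N, if the wrist force passes 120 N, or if a joint passes its speed limit or range.

## Working session

There is one attempt and no reset: what is moved stays moved. The work goes in short steps, Python scripts to look and compute and a tool call to move; the robot and the scene stay as the last step left them, time stands still between calls to the robot, and variables do not carry over. Pictures are saved under pics/ and viewed, at most 10 in all, crops included, and the job is handed in when it is done.

Besides the shell and the picture viewer there is one more tool, called as name(argument=value, ...) on one line, values as JSON. drive_tool: Moves the arm, as the interface text tells. Its arguments: {"type":"object","properties":{"rows":{"type":"array","items":{"type":"number"}},"grip_force":{"type":"number"}},"required":["rows"]}

```bash
mkdir -p pics; ls; python3 - <<'E'
from cell import *
import cv2
print(get_obs(), tcp_to_tips)
for n in ("top","scene"):
    d=read_camera(n); cv2.imwrite(f"pics/{n}0.png",d["color"]); print(n,{k:v for k,v in d.items() if k!="color"})
E
```

```text
pics
{'time_s': 0.0, 'qpos': array([-67.88683418,  18.43727765,  -4.01384198,  83.17512626,
         1.29481218,  78.54196066,  -3.26132361]), 'joint_velocities': array([ 0.00601917, -0.01037597, -0.04886808,  0.06954536, -0.00216564,
        0.01444367, -0.00622402]), 'effort': array([ 3.61251623e-04, -4.91281879e+01, -4.03968450e-01, -3.12522125e+01,
       -6.41973736e-02,  4.37920564e-02,  1.61889789e-04]), 'tool_pos': array([0.23613667, 0.60535867, 0.4036792 ]), 'tool_rot': array([-1.79890863e+02,  6.22003419e-03,  1.58693630e+02]), 'force': array([ 0.80273333,  1.37501293, -0.125198  ]), 'wrist_torque': array([-0.02879497,  0.01801628,  0.01907981]), 'grasp_force': 0.0, 'grip_width': 0.08651352079256494} 0.1822
top {'fov_y': 57.5389185219415, 'cx': 279.90746185815937, 'cy': 210.13046472769162, 'cam_to_world': array([[ 0.00769475,  0.99621579, -0.08657305,  0.50747916],
       [-0.99985291,  0.00899201,  0.01460456,  0.10555212],
       [ 0.01532776,  0.08644794,  0.99613845,  0.88675307],
       [ 0.        ,  0.        ,  0.        ,  1.        ]])}
scene {'fov_y': 50.59490307553004, 'cx': 280.7959825189056, 'cy': 212.79872682887063, 'cam_to_world': array([[ 0.79378729,  0.44851079, -0.41077951,  0.24217106],
       [-0.60786099,  0.56265565, -0.56028888, -0.36881695],
       [-0.02016819,  0.69444703,  0.71926112,  0.65800865],
       [ 0.        ,  0.        ,  0.        ,  1.        ]])}
```

View pics/top0.png

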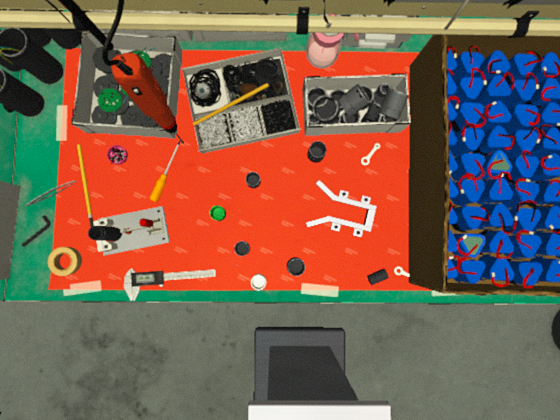

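View pics/scene0.png

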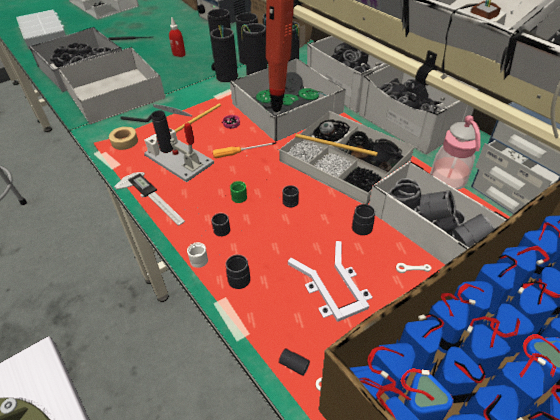

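The top view shows the fence at about (310–375, 180–232), with its mouth to the left. Black cups at (253,180) and (242,248) are the small ones, so the short heads. Those at (317,151) and (296,266) are bigger and taller, so the tall heads. The green cup at (218,213) and the white one at (258,282) are look-alikes to leave alone. I'll confirm in an enlarged crop and measure.

```bash
cat > h.py <<'E'
import numpy as np, cv2
from cell import *
def ray(d,uv,z,T=None):
    T=d["cam_to_world"] if T is None else T
    f=210/np.tan(np.radians(d["fov_y"]/2)); uv=np.atleast_2d(uv).astype(float)
    v=np.c_[(uv[:,0]-d["cx"])/f,-(uv[:,1]-d["cy"])/f,-np.ones(len(uv))]@T[:3,:3].T
    o=T[:3,3]; return (o+v*((z-o[2])/v[:,2])[:,None])[:,:2]
def heads(d,zmid,roi,T=None):
    x0,y0,x1,y1=roi; g=d["color"].max(2); m=np.zeros_like(g); m[y0:y1,x0:x1]=(g[y0:y1,x0:x1]<110)*255
    out=[]
    for c in cv2.findContours(m,cv2.RETR_EXTERNAL,cv2.CHAIN_APPROX_NONE)[0]:
        if cv2.contourArea(c)>60:
            h=cv2.convexHull(c); M=cv2.moments(h); p=[M["m10"]/M["m00"],M["m01"]/M["m00"]]
            out.append((np.round(p,1),M["m00"],cv2.boundingRect(c),ray(d,p,zmid,T)[0].round(4)))
    return out
E
python3 - <<'E'
from h import *
d=read_camera("top"); im=d["color"]
for o in heads(d,.017,(200,135,400,290)): print(*o)
m=np.zeros(im.shape[:2],np.uint8); r=im[170:240,295:385]; m[170:240,295:385]=(r.min(2)>120)*255
c=max(cv2.findContours(m,cv2.RETR_EXTERNAL,cv2.CHAIN_APPROX_NONE)[0],key=cv2.contourArea)
p=cv2.approxPolyDP(c,1.6,True)[:,0]
for a,b in zip(p,ray(d,p,.012)): print(a,b.round(4))
cr=cv2.resize(im[135:291,205:405],None,fx=3.8,fy=3.8,interpolation=cv2.INTER_CUBIC); cv2.imwrite("pics/crop.png",cr)
E
```

```text
[377.4 276.3] 183.5 (368, 269, 20, 16) [ 0.4351 -0.1284]
[295.4 266.1] 226.0 (287, 258, 18, 18) [0.4567 0.0569]
[241.7 248.1] 143.0 (235, 242, 15, 14) [0.4961 0.1784]
[252.7 179.6] 158.5 (246, 172, 14, 16) [0.6528 0.1559]
[316.5 151.5] 264.5 (308, 142, 18, 20) [0.7202 0.0091]
[316 182] [0.6496 0.0097]
[332 199] [ 0.6104 -0.0272]
[369 209] [ 0.588  -0.1126]
[364 225] [ 0.551  -0.1006]
[326 216] [ 0.5709 -0.0133]
[306 222] [0.5567 0.0327]
[307 226] [0.5476 0.0304]
[331 221] [ 0.5595 -0.0247]
[331 229] [ 0.5412 -0.0247]
[338 231] [ 0.5367 -0.0407]
[341 224] [ 0.5528 -0.0477]
[352 226] [ 0.5484 -0.073 ]
[354 228] [ 0.5439 -0.0775]
[353 235] [ 0.5279 -0.0751]
[361 236] [ 0.5257 -0.0934]
[363 229] [ 0.5418 -0.0982]
[370 231] [ 0.5373 -0.1143]
[376 207] [ 0.5928 -0.1289]
[369 203] [ 0.6019 -0.1128]
[370 197] [ 0.6158 -0.1153]
[362 195] [ 0.6203 -0.0968]
[360 202] [ 0.604 -0.092]
[347 197] [ 0.6153 -0.062 ]
[348 192] [ 0.627  -0.0644]
[340 190] [ 0.6315 -0.0459]
[337 196] [ 0.6174 -0.0388]
[319 180] [0.6543 0.0027]
```

View pics/crop.png

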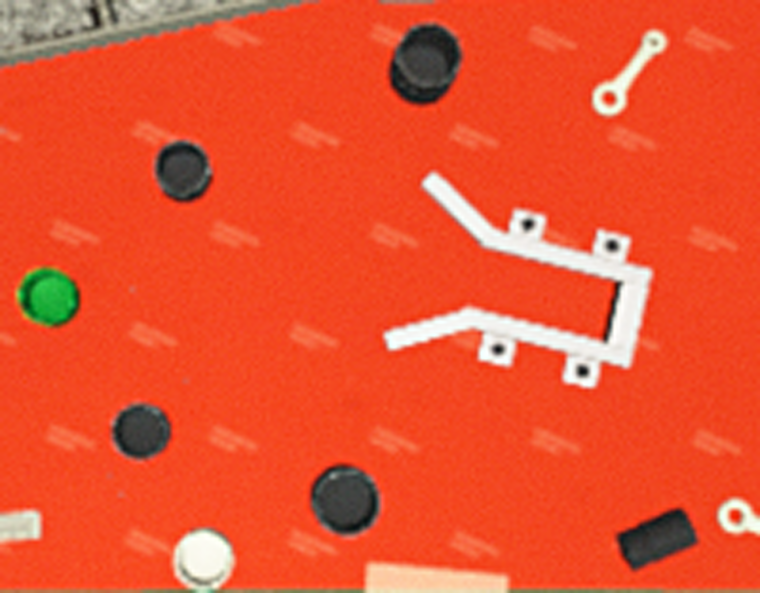

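The crop confirms it: the short heads are at crop (183,170) and (141,431), both smaller than the tall ones at (425,65) and (345,500). Next I'll fit the fence pose from the corners. The bin behind head A could meet the gripper body, so I'll check its height too.

```bash
cat >> h.py <<'E'
def fit(F,W):
    F=np.array(F,float);W=np.array(W);f0=F.mean(0);w0=W.mean(0)
    a,b=F-f0,W-w0; th=np.arctan2((a[:,0]*b[:,1]-a[:,1]*b[:,0]).sum(),(a*b).sum())
    R=np.array([[np.cos(th),-np.sin(th)],[np.sin(th),np.cos(th)]]); t=w0-R@f0
    return th,R,t,W-(F@R.T+t)
E
python3 - <<'E'
from h import *
d=read_camera("top"); s=read_camera("scene")
F=np.array([[19.5,0],[-19.5,0],[19.5,-85],[-19.5,-85],[30.5,-101],[-30.5,-101],[47,48],[-47,48],[56.5,42.5],[-56.5,42.5]])/1e3
px=np.array([[332,199],[326,216],[369,209],[364,225],[376,207],[370,231],[316,182],[306,222],[319,180],[307,226]])
th,R,t,res=fit(F,ray(d,px,.012)); print(np.degrees(th),t,(res*1e3).round(1).tolist())
for n,p in dict(A=(.6528,.1559),B=(.4961,.1784),TA=(.7202,.0091),TB=(.4567,.0569)).items(): print(n,(R.T@(np.array(p)-t)*1e3).round(1))
a=cv2.resize(d["color"][30:165,170:310],None,fx=2.8,fy=2.8); b=cv2.resize(s["color"][90:220,270:410],None,fx=2.8,fy=2.8)
h=max(a.shape[0],b.shape[0]); z=np.zeros((h,a.shape[1]+b.shape[1],3),np.uint8); z[:a.shape[0],:a.shape[1]]=a; z[:b.shape[0],a.shape[1]:]=b
cv2.imwrite("pics/bin.png",z)
E
```

```text
-14.677817904244709 [ 0.59069635 -0.02365946] [[0.8, 1.4], [-0.9, 5.5], [-0.1, -1.8], [0.7, 0.3], [-1.9, 0.2], [1.7, -0.6], [1.3, -1.2], [-0.7, -2.0], [-1.8, -0.4], [0.8, -1.4]]
A [ 14.6 189.4]
B [-142.7  171.5]
TA [117.   64.5]
TB [-150.   44.]
```

View pics/bin.png

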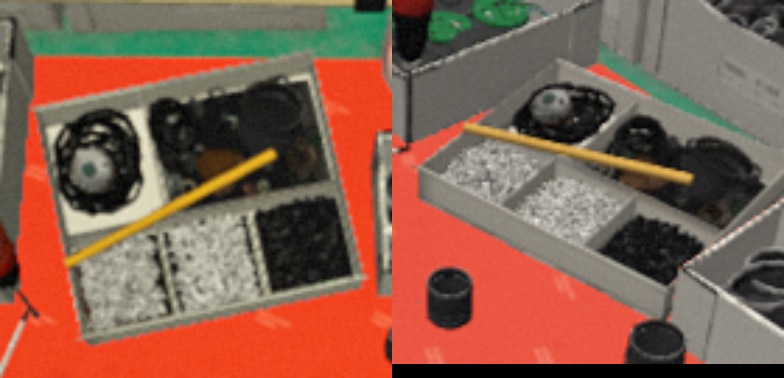

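The bin is low (about 40 mm), so the gripper body, at 85 mm or more, clears it. I'll drive over to the start side and align the tool with the fence (tool x = fence +y, tool y = fence +x).

```bash
cat >> h.py <<'E'
from scipy.spatial.transform import Rotation as Ro
def plan(target,yaw,n,nrot,g):
    o=get_obs(); p=np.array(o["tool_pos"]); y=o["tool_rot"][2]; dy=(yaw-y+180)%360-180
    step=(np.array(target)-p)/n; rows=[]
    for i in range(n):
        R=Ro.from_euler("xyz",[180,0,y],degrees=True).as_matrix(); r=0
        if i<nrot: r=-np.radians(dy/nrot); y+=dy/nrot
        rows.append(np.r_[R.T@step,0,0,r,g].round(4).tolist())
    for k in range(0,n,5): print(sum(rows[k:k+5],[]))
E
python3 - <<'E'
from h import *
plan([.62,.16,.36],75.3,10,8,-.6)
E
```

```text
[-0.0519, -0.0276, 0.0044, 0.0, 0.0, 0.1819, -0.6, -0.0561, -0.0177, 0.0044, 0.0, 0.0, 0.1819, -0.6, -0.0584, -0.0073, 0.0044, 0.0, 0.0, 0.1819, -0.6, -0.0587, 0.0034, 0.0044, 0.0, 0.0, 0.1819, -0.6, -0.0571, 0.014, 0.0044, 0.0, 0.0, 0.1819, -0.6]
[-0.0537, 0.0241, 0.0044, 0.0, 0.0, 0.1819, -0.6, -0.0484, 0.0334, 0.0044, 0.0, 0.0, 0.1819, -0.6, -0.0416, 0.0416, 0.0044, 0.0, 0.0, 0.1819, -0.6, -0.0334, 0.0484, 0.0044, 0.0, 0.0, 0.0, -0.6, -0.0334, 0.0484, 0.0044, 0.0, 0.0, 0.0, -0.6]
```

drive_tool(rows=[-0.052,-0.028,0.0044,0,0,0.182,-0.6,-0.056,-0.018,0.0044,0,0,0.182,-0.6,-0.058,-0.007,0.0044,0,0,0.182,-0.6,-0.059,0.003,0.0044,0,0,0.182,-0.6,-0.057,0.014,0.0044,0,0,0.182,-0.6], grip_force=20)

```text
time_s: 0.88
tool_pos: [0.4284, 0.3806, 0.3828]
tool_rot: [180.0, -0.0, 106.2]
force: [0.4, 1.4, 0.4]
grip_width: 0.0447
grasp_force: 0.0
```

drive_tool(rows=[-0.054,0.024,0.0044,0,0,0.182,-0.6,-0.048,0.033,0.0044,0,0,0.182,-0.6,-0.042,0.042,0.0044,0,0,0.182,-0.6,-0.033,0.048,0.0044,0,0,0,-0.6,-0.033,0.048,0.0044,0,0,0,-0.6])

```text
time_s: 1.5
tool_pos: [0.6195, 0.1586, 0.3607]
tool_rot: [180.0, -0.0, 75.3]
force: [0.9, 1.4, 0.6]
grip_width: 0.0174
grasp_force: 0.0
```

drive_tool(rows=[0,0,0,0,0,0,-0.6])

```text
time_s: 1.62
tool_pos: [0.6209, 0.1535, 0.3602]
tool_rot: [179.9, 0.2, 74.7]
force: [-0.5, -0.3, 0.5]
grip_width: 0.0172
grasp_force: 0.0
```

```bash
python3 - <<'E'
from h import *
o=get_obs(); d=read_camera("wrist"); print(o["tool_pos"],o["tool_rot"],o["grip_width"],d["mount"],d["fov_y"],d["cx"],d["cy"])
cv2.imwrite("pics/w1.png",d["color"])
E
```

```text
[0.62094508 0.15347813 0.360227  ] [179.88681187   0.21923907  74.72274757] 0.017199863776696626 [[-1.19822713e-04  9.69151272e-01  2.46466626e-01  6.78231545e-02]
 [ 9.99999593e-01 -1.04362344e-04  8.96533403e-04 -3.09200858e-04]
 [ 8.94598322e-04  2.46466633e-01 -9.69150865e-01  1.94995117e-02]
 [ 0.00000000e+00  0.00000000e+00  0.00000000e+00  1.00000000e+00]] 63.25106188274378 287.13682099061316 211.34254648963142
```

View pics/w1.png

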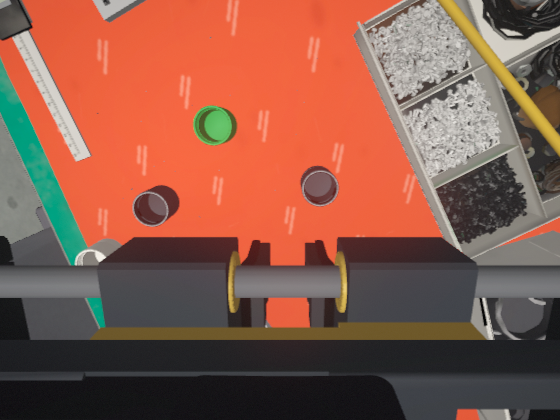

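The wrist view faces away from the fence. Short head A is at (320,188) and short head B at (153,208), with the green cup at (213,125). I'll compare these positions with the top-camera values.

```bash
python3 - <<'E'
from h import *
o=get_obs(); d=read_camera("wrist"); im=d["color"]
T=np.eye(4);T[:3,:3]=Ro.from_euler("xyz",o["tool_rot"],degrees=True).as_matrix();T[:3,3]=o["tool_pos"]; T=T@d["mount"]
print(o["tool_pos"],o["tool_rot"])
for x0,y0,x1,y1 in [(290,160,350,220),(125,180,185,232)]:
    m=np.zeros(im.shape[:2],np.uint8); m[y0:y1,x0:x1]=(im[y0:y1,x0:x1,2]<150)*255
    c=max(cv2.findContours(m,cv2.RETR_EXTERNAL,cv2.CHAIN_APPROX_NONE)[0],key=cv2.contourArea)
    h=cv2.convexHull(c);M=cv2.moments(h);p=[M["m10"]/M["m00"],M["m01"]/M["m00"]]
    print(p,M["m00"],cv2.boundingRect(c),ray(d,p,.017,T),ray(d,p,.025,T))
E
```

```text
[0.61957931 0.15697647 0.36021068] [-1.79994189e+02  8.64923400e-02  7.49720311e+01]
[321.5305931807567, 189.15864860657013] 1070.5 (304, 170, 37, 39) [[0.6527917 0.1553551]] [[0.65239785 0.15701586]]
[159.13174114021572, 208.1706471494607] 1298.0 (137, 189, 45, 40) [[0.49503394 0.17815921]] [[0.4985401  0.17925621]]
```

drive_tool(rows=[0.0173,0.0108,0.02,0,0,0,-0.6,0.0173,0.0108,0.02,0,0,0,-0.6,0.0173,0.0108,0.02,0,0,0,-0.6,0,0,0.051,0,0,0,-0.6,0,0,0.051,0,0,0,-0.6])

```text
time_s: 2.35
tool_pos: [0.6622, 0.2051, 0.1979]
tool_rot: [-180.0, -0.1, 75.5]
force: [1.1, 0.1, -0.1]
grip_width: 0.0176
grasp_force: 0.0
```

drive_tool(rows=[0,0,0,0,0,0,-0.6])

```text
time_s: 2.48
tool_pos: [0.6598, 0.2039, 0.194]
tool_rot: [-179.5, 0.2, 75.5]
force: [-0.7, -0.2, 0.3]
grip_width: 0.0171
grasp_force: 0.0
```

drive_tool(rows=[-0.006,0.002,0,0,0,0,-0.6,-0.01,0.001,0,0,0,0,-0.6,-0.01,0,0,0,0,0,-0.6,-0.01,-0.001,0,0,0,0,-0.6,-0.01,-0.001,0,0,0,0,-0.6])

```text
time_s: 3.1
tool_pos: [0.6523, 0.1563, 0.1993]
tool_rot: [180.0, -0.0, 75.3]
force: [0.8, 0.7, 0.7]
grip_width: 0.0176
grasp_force: 0.3
```

```bash
cat >> h.py <<'E'
th=np.radians(-14.68);RF=np.array([[np.cos(th),-np.sin(th)],[np.sin(th),np.cos(th)]]);tF=np.array([.5907,-.0240])
fr=lambda p:(RF.T@(np.array(p)[:2]-tF)*1e3).round(1)
def look(roi=(200,135,375,275)):
    o=get_obs(); d=read_camera("top"); o2=get_obs()
    print("t",round(o["time_s"],2),"pusher",fr(o["tool_pos"]),"tipz",round(o["tool_pos"][2]-tcp_to_tips,4),"yaw",o["tool_rot"][2].round(1),"F(tool)",(RF.T@o["force"][:2]).round(1),o["force"][2].round(1), "after",fr(o2["tool_pos"]),round(o2["tool_pos"][2]-tcp_to_tips,4))
    return d
E
python3 - <<'E'
from h import *
d=look(); cv2.imwrite("pics/t2.png",cv2.resize(d["color"][120:290,190:410],None,fx=3.5,fy=3.5))
E
```

```text
t 3.1 pusher [ 13.9 190. ] tipz 0.0171 yaw 75.3 F(tool) [0.6 0.8] 0.7 after [ 14.  188.3] 0.0169
```

View pics/t2.png

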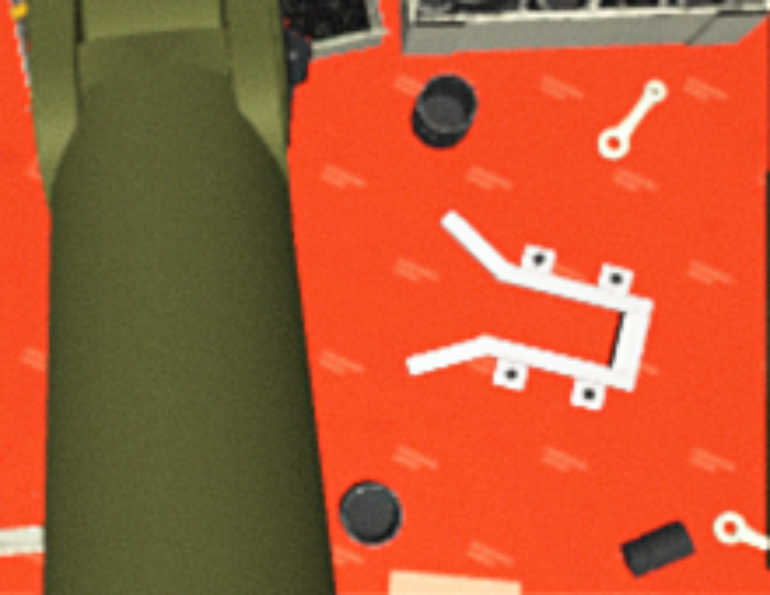

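The forearm hides the head from the top camera, but the fence and tall heads are still in view and undisturbed. I'll keep pushing and check with the scene camera before the funnel.

drive_tool(rows=[-0.014,-0.0018,0,0,0,0,-0.6,-0.014,-0.0018,0,0,0,0,-0.6,-0.014,-0.0018,0,0,0,0,-0.6,-0.014,-0.0018,0,0,0,0,-0.6,-0.014,-0.0018,0,0,0,0,-0.6])

```text
time_s: 3.78
tool_pos: [0.6255, 0.0907, 0.1988]
tool_rot: [-180.0, 0.0, 75.3]
force: [-0.3, 0.6, 0.3]
grip_width: 0.0177
grasp_force: 0.2
```

```bash
python3 - <<'E'
from h import *
look(); d=read_camera("scene"); cv2.imwrite("pics/s2.png",cv2.resize(d["color"][170:330,190:400],None,fx=3.6,fy=3.6))
E
```

```text
t 3.77 pusher [  4.6 119.7] tipz 0.0166 yaw 75.3 F(tool) [-0.4  0.6] 0.3 after [  4.7 117.2] 0.0165
```

View pics/s2.png

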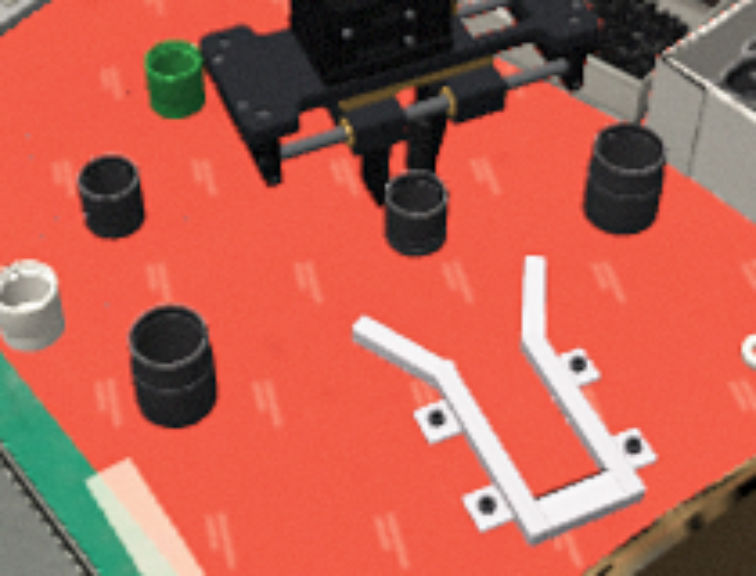

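The scene view shows the short head at crop (415,212) upright in the finger cradle, in front of the mouth; nothing else has moved. I'll continue into the funnel.

drive_tool(rows=[-0.012,-0.0015,0,0,0,0,-0.6,-0.012,-0.0015,0,0,0,0,-0.6,-0.012,-0.0015,0,0,0,0,-0.6,-0.01,0,0,0,0,0,-0.6,-0.01,0,0,0,0,0,-0.6])

```text
time_s: 4.5
tool_pos: [0.6072, 0.038, 0.1988]
tool_rot: [180.0, -0.0, 75.3]
force: [0.1, 0.3, -0.3]
grip_width: 0.0174
grasp_force: 0.2
```

```bash
cat >> h.py <<'E'
def cup(roi,z=.020):
    s=read_camera("scene")
    for o in heads(s,z,roi): print(*o, "fence",fr(o[3]))
    return s
E
python3 - <<'E'
from h import *
look(); d=read_camera("scene"); cv2.imwrite("pics/s3.png",cv2.resize(d["color"][190:330,260:400],None,fx=4,fy=4))
E
```

```text
t 4.5 pusher [ 0.2 64.2] tipz 0.0166 yaw 75.3 F(tool) [0.  0.3] -0.3 after [ 0.4 62.4] 0.0166
```

View pics/s3.png

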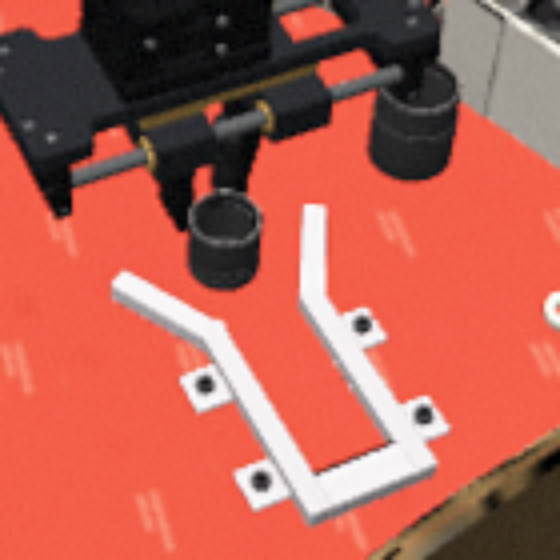

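The head at crop (225,240) is in the mouth and lined up with the gate, and the force is about 0. I'll go slowly through the gate and watch the side force.

drive_tool(rows=[-0.008,0,0,0,0,0,-0.6,-0.008,0,0,0,0,0,-0.6,-0.008,0,0,0,0,0,-0.6])

```text
time_s: 4.97
tool_pos: [0.6011, 0.015, 0.1988]
tool_rot: [180.0, -0.0, 75.3]
force: [0.1, 0.2, -0.4]
grip_width: 0.0181
grasp_force: 0.2
```

drive_tool(rows=[-0.006,0,0,0,0,0,-0.6,-0.006,0,0,0,0,0,-0.6,-0.006,0,0,0,0,0,-0.6])

```text
time_s: 5.35
tool_pos: [0.5966, -0.0023, 0.1988]
tool_rot: [180.0, -0.0, 75.3]
force: [0.1, -0.1, 0.2]
grip_width: 0.0173
grasp_force: 0.2
```

drive_tool(rows=[-0.006,0,0,0,0,0,-0.6,-0.006,0,0,0,0,0,-0.6])

```text
time_s: 5.6
tool_pos: [0.5935, -0.0139, 0.1988]
tool_rot: [-180.0, -0.0, 75.3]
force: [0.4, 0.0, 0.0]
grip_width: 0.0174
grasp_force: 0.2
```

drive_tool(rows=[-0.008,0,0,0,0,0,-0.6,-0.008,0,0,0,0,0,-0.6,-0.008,0,0,0,0,0,-0.6,-0.008,0,0,0,0,0,-0.6])

```text
time_s: 6.1
tool_pos: [0.5853, -0.0451, 0.1988]
tool_rot: [180.0, -0.0, 75.3]
force: [-0.2, -0.7, 0.1]
grip_width: 0.0177
grasp_force: 0.2
```

drive_tool(rows=[-0.006,0,0,0,0,0,-0.6,-0.006,0,0,0,0,0,-0.6,-0.004,0,0,0,0,0,-0.6,0,0,0,0,0,0,-0.6])

```text
time_s: 6.6
tool_pos: [0.5813, -0.0604, 0.1988]
tool_rot: [180.0, 0.0, 75.2]
force: [-0.1, 0.2, -0.2]
grip_width: 0.0176
grasp_force: 0.0
```

```bash
python3 - <<'E'
from h import *
look(); cup((270,210,390,330)); 
E
```

```text
t 6.6 pusher [  0.2 -37.6] tipz 0.0166 yaw 75.2 F(tool) [-0.2  0.2] -0.2 after [  0.1 -37.2] 0.0166
[380.9 322.2] 244.5 (366, 312, 24, 18) [ 0.5837 -0.1658] fence [  29.2 -138.9]
[334.5 251.2] 8075.0 (276, 210, 114, 97) [ 0.624  -0.0112] fence [29.  20.8]
```

Head A should be about 62 mm deep, with no side force. I'll back off, lift, and go round to head B.

drive_tool(rows=[0.01,0,0,0,0,0,-0.6,0.015,0,-0.01,0,0,0,-0.6,0.01,0,-0.05,0,0,0,-0.6,0,0,-0.04,0,0,0,-0.6,0,0,0,0,0,0,-0.6])

```text
time_s: 7.32
tool_pos: [0.5921, -0.0247, 0.3034]
tool_rot: [179.6, -0.2, 75.4]
force: [0.6, 0.0, 0.2]
grip_width: 0.0175
grasp_force: 0.0
```

```bash
python3 - <<'E'
from h import *
o=get_obs(); print(o["qpos"].round(1)); look()
w=np.r_[RF@np.array([-.182,.1725])+tF,.30]; print(w); plan(w,165.3,10,9,-.6)
E
```

```text
[-23.   16.1  26.9  99.9  -8.1  65.3  -8.4]
t 7.33 pusher [ 1.6 -0.3] tipz 0.1212 yaw 75.4 F(tool) [0.6 0.2] 0.2 after [ 0.7 -0.7] 0.1189
[0.45835616 0.18899145 0.3       ]
[0.0173, -0.0183, 0.0001, 0.0, 0.0, -0.1744, -0.6, 0.0202, -0.015, 0.0001, 0.0, 0.0, -0.1744, -0.6, 0.0225, -0.0112, 0.0001, 0.0, 0.0, -0.1744, -0.6, 0.0241, -0.0072, 0.0001, 0.0, 0.0, -0.1744, -0.6, 0.025, -0.0029, 0.0001, 0.0, 0.0, -0.1744, -0.6]
[0.0251, 0.0015, 0.0001, 0.0, 0.0, -0.1744, -0.6, 0.0245, 0.0059, 0.0001, 0.0, 0.0, -0.1744, -0.6, 0.0231, 0.01, 0.0001, 0.0, 0.0, -0.1744, -0.6, 0.021, 0.0139, 0.0001, 0.0, 0.0, -0.1744, -0.6, 0.0183, 0.0173, 0.0001, 0.0, 0.0, 0.0, -0.6]
```

drive_tool(rows=[0.0173,-0.0183,0,0,0,-0.1744,-0.6,0.0202,-0.015,0,0,0,-0.1744,-0.6,0.0225,-0.0112,0,0,0,-0.1744,-0.6,0.0241,-0.0072,0,0,0,-0.1744,-0.6,0.025,-0.0029,0,0,0,-0.1744,-0.6])

```text
time_s: 8.0
tool_pos: [0.5228, 0.0821, 0.2976]
tool_rot: [-179.9, -0.1, 125.6]
force: [-0.1, 0.3, 0.0]
grip_width: 0.0177
grasp_force: 0.0
```

drive_tool(rows=[0.0251,0.0015,0,0,0,-0.1744,-0.6,0.0245,0.0059,0,0,0,-0.1744,-0.6,0.0231,0.01,0,0,0,-0.1744,-0.6,0.021,0.0139,0,0,0,-0.1744,-0.6,0.0183,0.0173,0,0,0,0,-0.6])

```text
time_s: 8.62
tool_pos: [0.4564, 0.1888, 0.2976]
tool_rot: [-179.9, -0.1, 165.3]
force: [0.2, -0.3, 0.0]
grip_width: 0.0182
grasp_force: 0.0
```

drive_tool(rows=[0,0,0,0,0,0,-0.6,0,0,0,0,0,0,-0.6])

```text
time_s: 8.88
tool_pos: [0.4577, 0.1872, 0.2982]
tool_rot: [-179.9, -0.0, 165.2]
force: [-0.9, 0.5, 0.8]
grip_width: 0.0174
grasp_force: 0.0
```

```bash
python3 - <<'E'
from h import *
d=look()
for o in heads(d,.017,(310,140,380,275)): print(*o,fr(o[3]))
cup((200,200,250,240),.017); cup((330,270,360,310),.020)
s=read_camera("scene"); cv2.imwrite("pics/s4.png",cv2.resize(s["color"][190:340,170:400],None,fx=3.4,fy=3.4))
E
```

```text
t 8.88 pusher [-182.2  170.6] tipz 0.116 yaw 165.2 F(tool) [-1.   0.3] 0.8 after [-181.9  170.4] 0.1161
[358.5 214.9] 226.5 (349, 207, 19, 18) [ 0.5736 -0.0871] [ -0.6 -65.4]
[317.1 151.4] 244.5 (310, 142, 16, 20) [0.7205 0.0078] [117.5  63.7]
[220.6 224.5] 308.0 (212, 214, 18, 22) [0.4964 0.1788] fence [-142.6  172.3]
[341.5 292.2] 420.0 (332, 279, 20, 28) [ 0.5734 -0.0848] fence [ -1.3 -63.2]
```

View pics/s4.png

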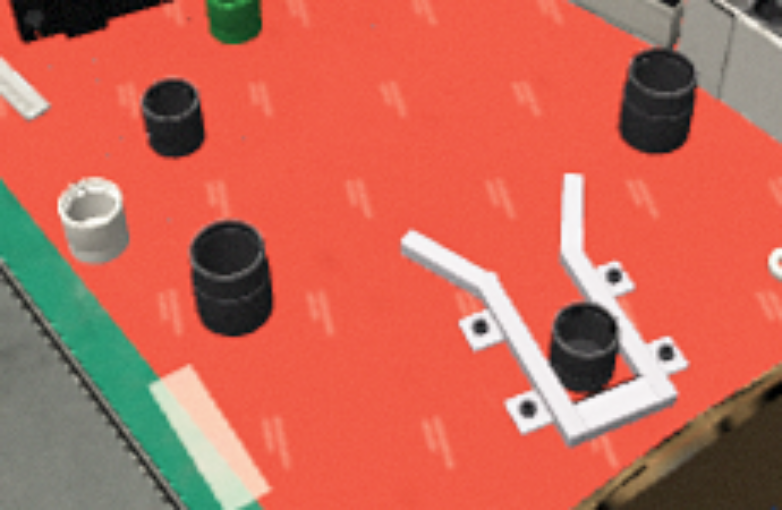

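Head A stands upright in the slot at crop (583,348), fence (-1, -64). Head B is at crop (173,118), fence (-143, 172), and the bystanders haven't moved. I'll lower behind B and push it along fence +x.

drive_tool(rows=[0.003,0.0015,0.033,0,0,0,-0.6,0,0,0.033,0,0,0,-0.6,0,0,0.0334,0,0,0,-0.6,0,0,0,0,0,0,-0.6])

```text
time_s: 9.57
tool_pos: [0.4541, 0.1889, 0.1972]
tool_rot: [-179.8, -0.2, 165.2]
force: [0.6, -1.1, 0.2]
grip_width: 0.0173
grasp_force: 0.0
```

drive_tool(rows=[-0.01,0,0,0,0,0,-0.6,-0.012,0,0,0,0,0,-0.6,-0.012,0,0,0,0,0,-0.6,-0.012,0,0,0,0,0,-0.6,-0.012,0,0,0,0,0,-0.6])

```text
time_s: 10.2
tool_pos: [0.5122, 0.1749, 0.1996]
tool_rot: [180.0, 0.0, 165.2]
force: [-0.5, 0.4, 0.7]
grip_width: 0.0174
grasp_force: 0.3
```

drive_tool(rows=[-0.014,0,0,0,0,0,-0.6,-0.014,0,0,0,0,0,-0.6,-0.014,0,0,0,0,0,-0.6,-0.014,0,0,0,0,0,-0.6,-0.014,0,0,0,0,0,-0.6])

```text
time_s: 10.82
tool_pos: [0.5798, 0.157, 0.1993]
tool_rot: [180.0, 0.0, 165.2]
force: [-0.8, -0.5, 0.1]
grip_width: 0.0175
grasp_force: 0.3
```

```bash
python3 - <<'E'
from h import *
look(); s=read_camera("scene"); cv2.imwrite("pics/s5.png",cv2.resize(s["color"][150:320,170:370],None,fx=3.4,fy=3.4))
E
```

```text
t 10.82 pusher [-56.4 172.4] tipz 0.0171 yaw 165.2 F(tool) [-0.7 -0.7] 0.1 after [-54.7 171.9] 0.0174
```

View pics/s5.png

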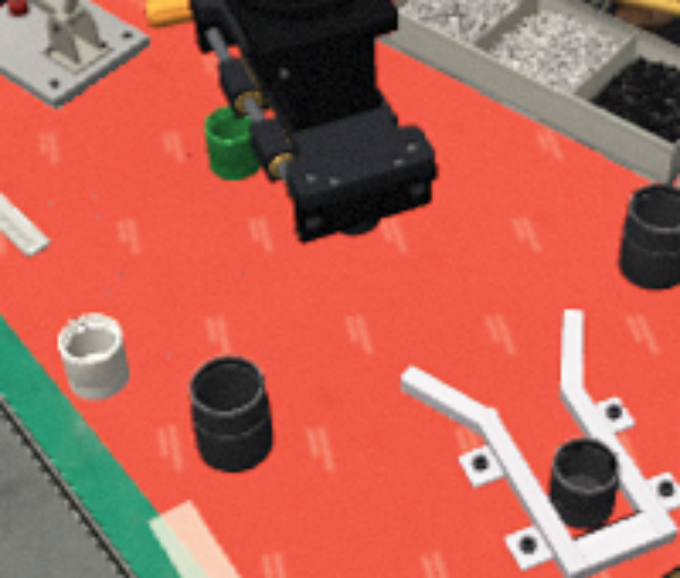

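The gripper partly hides head B, whose underside shows at crop (360,230); all else is in place. That was my tenth picture, so the rest is by numbers. I'll finish the sideways stroke, back off and lift.

drive_tool(rows=[-0.012,0,0,0,0,0,-0.6,-0.01,0,0,0,0,0,-0.6,-0.006,0,0,0,0,0,-0.6,-0.003,0,0,0,0,0,-0.6,0,0,0,0,0,0,-0.6])

```text
time_s: 11.55
tool_pos: [0.6089, 0.1493, 0.1993]
tool_rot: [180.0, -0.0, 165.2]
force: [-0.3, -0.3, 0.2]
grip_width: 0.017
grasp_force: 0.0
```

drive_tool(rows=[0.01,0,0,0,0,0,-0.6,0.02,0,-0.01,0,0,0,-0.6,0.015,0,-0.04,0,0,0,-0.6,0,0,-0.05,0,0,0,-0.6,0,0,0,0,0,0,-0.6])

```text
time_s: 12.18
tool_pos: [0.5661, 0.1617, 0.3042]
tool_rot: [179.7, 0.4, 165.3]
force: [-0.4, 0.3, -0.8]
grip_width: 0.0174
grasp_force: 0.0
```

```bash
python3 - <<'E'
from h import *
look(); s=cup((150,140,350,250),.017)
w=np.r_[RF@np.array([-.002,.217])+tF,.30]; plan(w,75.3,10,9,-.6)
E
```

```text
t 12.18 pusher [-70.9 173.4] tipz 0.122 yaw 165.3 F(tool) [-0.5  0.2] -0.8 after [-71.6 172.9] 0.1194
[285.8 203.6] 277.5 (278, 193, 16, 22) [0.6322 0.145 ] fence [ -2.7 174. ]
[238.9 195.2] 171.0 (231, 188, 16, 15) [0.5708 0.2256] fence [-82.5 236.4]
[258.3 156.9] 1917.5 (224, 140, 66, 42) [0.676  0.3037] fence [ -0.5 338.6]
[166.7 145.5] 183.0 (157, 140, 20, 13) [0.5315 0.475 ] fence [-183.7  467.7]
[-0.007, 0.0045, -0.0, 0.0, 0.0, 0.1744, -0.6, -0.0061, 0.0056, -0.0, 0.0, 0.0, 0.1744, -0.6, -0.0051, 0.0066, -0.0, 0.0, 0.0, 0.1744, -0.6, -0.0038, 0.0074, -0.0, 0.0, 0.0, 0.1744, -0.6, -0.0025, 0.0079, -0.0, 0.0, 0.0, 0.1744, -0.6]
[-0.0011, 0.0082, -0.0, 0.0, 0.0, 0.1744, -0.6, 0.0004, 0.0083, -0.0, 0.0, 0.0, 0.1744, -0.6, 0.0018, 0.0081, -0.0, 0.0, 0.0, 0.1744, -0.6, 0.0032, 0.0077, -0.0, 0.0, 0.0, 0.1744, -0.6, 0.0044, 0.007, -0.0, 0.0, 0.0, 0.0, -0.6]
```

Head B is at fence (-3, 174), as planned. I'll turn the tool 90° back and move behind it.

drive_tool(rows=[-0.007,0.0045,0,0,0,0.1744,-0.6,-0.0061,0.0056,0,0,0,0.1744,-0.6,-0.0051,0.0066,0,0,0,0.1744,-0.6,-0.0038,0.0074,0,0,0,0.1744,-0.6,-0.0025,0.0079,0,0,0,0.1744,-0.6])

```text
time_s: 12.9
tool_pos: [0.6042, 0.1736, 0.297]
tool_rot: [-179.8, -0.0, 114.9]
force: [0.4, -0.2, -0.5]
grip_width: 0.0174
grasp_force: 0.0
```

drive_tool(rows=[-0.0011,0.0082,0,0,0,0.1744,-0.6,0.0004,0.0083,0,0,0,0.1744,-0.6,0.0018,0.0081,0,0,0,0.1744,-0.6,0.0032,0.0077,0,0,0,0.1744,-0.6,0.0044,0.007,0,0,0,0,-0.6])

```text
time_s: 13.52
tool_pos: [0.6439, 0.1864, 0.2973]
tool_rot: [-179.8, 0.1, 75.4]
force: [0.1, 0.1, 0.1]
grip_width: 0.0172
grasp_force: 0.0
```

drive_tool(rows=[0,0,0,0,0,0,-0.6,0,0,0,0,0,0,-0.6])

```text
time_s: 13.78
tool_pos: [0.6442, 0.186, 0.2988]
tool_rot: [-179.9, 0.0, 75.4]
force: [-0.4, 0.0, -0.9]
grip_width: 0.0173
grasp_force: 0.0
```

```bash
python3 - <<'E'
from h import *
look(); s=cup((265,180,310,250),.017)
E
```

```text
t 13.78 pusher [ -1.5 216.7] tipz 0.1166 yaw 75.4 F(tool) [-0.4 -0.1] -0.9 after [ -1.5 216.6] 0.1169
[286.  203.6] 286.0 (278, 193, 17, 22) [0.6325 0.1447] fence [ -2.3 173.8]
```

drive_tool(rows=[0.002,0,0.033,0,0,0,-0.6,0,0,0.033,0,0,0,-0.6,0,0,0.034,0,0,0,-0.6,0,0,0,0,0,0,-0.6])

```text
time_s: 14.38
tool_pos: [0.6433, 0.1877, 0.1965]
tool_rot: [-179.7, 0.2, 75.3]
force: [0.1, -0.2, -0.1]
grip_width: 0.0172
grasp_force: 0.0
```

drive_tool(rows=[-0.01,0,0,0,0,0,-0.6,-0.012,0,0,0,0,0,-0.6,-0.014,0.0005,0,0,0,0,-0.6,-0.014,0.0005,0,0,0,0,-0.6,-0.014,0.0005,0,0,0,0,-0.6])

```text
time_s: 15.0
tool_pos: [0.63, 0.1246, 0.1997]
tool_rot: [180.0, -0.0, 75.2]
force: [-0.1, 0.0, 0.3]
grip_width: 0.0171
grasp_force: 0.2
```

drive_tool(rows=[-0.014,0,0,0,0,0,-0.6,-0.014,0,0,0,0,0,-0.6,-0.014,0,0,0,0,0,-0.6,-0.014,0,0,0,0,0,-0.6,-0.012,0,0,0,0,0,-0.6])

```text
time_s: 15.62
tool_pos: [0.6126, 0.059, 0.1994]
tool_rot: [180.0, 0.0, 75.3]
force: [-0.8, 0.1, 0.4]
grip_width: 0.0169
grasp_force: 0.2
```

```bash
python3 - <<'E'
from h import *
look()
s=read_camera("scene")
# lower rim of the cup: dark bottom edge row per column near the expected place
f=210/np.tan(np.radians(s["fov_y"]/2)); T=np.linalg.inv(s["cam_to_world"])
o=get_obs(); c=fr(o["tool_pos"])/1e3-[0,.0241]
a=np.linspace(0,2*np.pi,24); P=(np.c_[c[0]+.017*np.cos(a),c[1]+.017*np.sin(a)]@RF.T+tF); P=np.c_[P,0*a,1+0*a]@T.T
u=s["cx"]+f*P[:,0]/-P[:,2]; v=s["cy"]-f*P[:,1]/-P[:,2]
print("expected base ellipse u",u.min(),u.max(),"v bottom",v.max())
m=(s["color"].max(2)<110); y=int(v.mean()); xs=np.where(m[y,int(u.min())-12:int(u.max())+12])[0]+int(u.min())-12; print("row",y,xs.min(),xs.max())
x=int(u.mean()); ys=np.where(m[y-5:y+25,x])[0]+y-5; print("col",x,ys.max())
E
```

```text
t 15.62 pusher [ 0.1 85.9] tipz 0.0172 yaw 75.3 F(tool) [-0.8 -0.1] 0.4 after [ 0.4 83.8] 0.0171
expected base ellipse u 301.8569750192357 319.65060078573725 v bottom 254.6392114380273
row 247 302 318
col 311 253
```

Head B sits in the cradle where expected, at about (0, 60). I'll push it on through the gate.

drive_tool(rows=[-0.01,0,0,0,0,0,-0.6,-0.01,0,0,0,0,0,-0.6,-0.008,0,0,0,0,0,-0.6,-0.008,0,0,0,0,0,-0.6,-0.008,0,0,0,0,0,-0.6])

```text
time_s: 16.35
tool_pos: [0.6015, 0.0171, 0.1994]
tool_rot: [180.0, -0.0, 75.3]
force: [0.2, 0.1, 0.0]
grip_width: 0.0172
grasp_force: 0.1
```

drive_tool(rows=[-0.006,0,0,0,0,0,-0.6,-0.006,0,0,0,0,0,-0.6,-0.006,0,0,0,0,0,-0.6])

```text
time_s: 16.73
tool_pos: [0.597, -0.0001, 0.1994]
tool_rot: [180.0, -0.0, 75.3]
force: [-0.1, 0.8, 0.2]
grip_width: 0.0174
grasp_force: 0.1
```

drive_tool(rows=[-0.006,0,0,0,0,0,-0.6,-0.006,0,0,0,0,0,-0.6,-0.006,0,0,0,0,0,-0.6])

```text
time_s: 17.1
tool_pos: [0.5924, -0.0177, 0.1994]
tool_rot: [180.0, -0.0, 75.3]
force: [-0.3, -0.2, -0.0]
grip_width: 0.0174
grasp_force: 0.1
```

drive_tool(rows=[-0.004,0,0,0,0,0,-0.6,-0.002,0,0,0,0,0,-0.6,0,0,0,0,0,0,-0.6])

```text
time_s: 17.48
tool_pos: [0.591, -0.0232, 0.1994]
tool_rot: [180.0, -0.0, 75.3]
force: [-1.2, 0.3, -0.1]
grip_width: 0.0177
grasp_force: 0.0
```

drive_tool(rows=[-0.003,0,0,0,0,0,-0.6,-0.002,0,0,0,0,0,-0.6,0,0,0,0,0,0,-0.6])

```text
time_s: 17.85
tool_pos: [0.5897, -0.0282, 0.1994]
tool_rot: [180.0, 0.0, 75.3]
force: [0.3, 0.6, -0.0]
grip_width: 0.0172
grasp_force: 0.0
```

drive_tool(rows=[0.008,0,0,0,0,0,-0.6,0.015,0,0,0,0,0,-0.6,0.02,0,-0.02,0,0,0,-0.6,0.02,0,-0.05,0,0,0,-0.6,0.02,0,-0.05,0,0,0,-0.6])

```text
time_s: 18.48
tool_pos: [0.6108, 0.0546, 0.3204]
tool_rot: [-180.0, 0.0, 75.4]
force: [1.0, 0.3, -0.1]
grip_width: 0.0178
grasp_force: 0.0
```

drive_tool(rows=[0.05,0,0,0,0,0,-0.6,0.05,0,0,0,0,0,-0.6,0.05,0,0,0,0,0,-0.6,0,0,0,0,0,0,-0.6,0,0,0,0,0,0,-0.6])

```text
time_s: 19.1
tool_pos: [0.6487, 0.1982, 0.319]
tool_rot: [-180.0, 0.1, 75.3]
force: [-0.7, -0.2, 0.5]
grip_width: 0.0174
grasp_force: 0.0
```

```bash
python3 - <<'E'
from h import *
d=look()
for o in heads(d,.017,(310,140,380,290)): print(*o,fr(o[3]))
print("scene"); cup((180,210,370,310),.020)
E
```

```text
t 19.1 pusher [-2.000e-01  2.296e+02] tipz 0.1368 yaw 75.3 F(tool) [-0.6 -0.4] 0.5 after [  0.3 228.3] 0.1371
[374.  277.3] 107.0 (368, 270, 12, 15) [ 0.4327 -0.1208] [-128.3 -133.7]
[351.2 212.7] 430.0 (335, 203, 33, 19) [ 0.5788 -0.0703] [  0.2 -47.8]
[317.  151.3] 242.5 (310, 142, 16, 20) [0.7206 0.0078] [117.6  63.7]
scene
[337.2 284.9] 793.5 (323, 265, 29, 42) [ 0.5776 -0.0692] fence [ -1.2 -47. ]
[237.6 271.6] 639.0 (226, 255, 24, 34) [0.4584 0.0609] fence [-149.5   48.6]
[361.2 222. ] 372.5 (352, 210, 18, 25) [0.7138 0.0108] fence [110.3  64.9]
```

Both heads are behind the gate, with centres near y ≈ -30 and -64 mm, and the tall heads haven't moved. The robot is clear of everything, so I'll hand in.

```bash
python3 -c "
from cell import *
print(sign_off())"
```

```text
the job is handed in; nothing more can be done
None
```

I handed the job in at about 19 s: both short heads are in the slot behind the gate, pushed in one after the other, with centres about 30 and 64 mm past it. Head A was seen upright in a picture; head B's final position and stance come from camera measurements only. The tall heads measured unmoved, and the caliper and lamp tube were never approached.

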